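# Weigh a solder reel on the hook scale, then load it on the reel stand

## Robot

A 6-joint arm with a two-finger parallel gripper is mounted at the origin on a cart in front of the work surface, level with it; the furniture and walls round the work are solid. World frame = base frame: x ahead of the robot, y to its left, z up, the work surface at z = 0. Lengths are in m, angles in rad, forces in N, time in s.
With the tool pointing down it reaches from about 0.3 to 0.775 m from the base axis. Payload 14.6 kg.
Tool frame: the origin (TCP) lies midway between the tips of the shut fingers; the grasp point (between the pads) lies 19 mm behind it (ctrl.pinch_z is the distance from the TCP to the grasp point, in m); z points along the fingers, y is the line along which they close (so a half turn about z gives the same grasp; the last joint's range is limited). The gripper opens to 94 mm and grips with 3 to 60 N. Pads are 16 mm wide; open, the fingers measure 119 mm over their backs; the gripper's body (75 mm by 177 mm) begins 78 mm behind the grasp point.
Start: joints at [-1.305, 0.3, 1.521, -0, 1.321, -0.067], TCP at [0.18, -0.52, 0.205] pointing down, gripper open.
Joint ranges: [-3.03, 3.03], [-0.79, 2.21], [0.23, 2.52], [-1.04, 4.18], [0, 3.07], [-2.55, 2.55]. Speed limits (rad/s): [2.22, 2.22, 2.57, 3.14, 3.14, 3.14].

## Interface

Orientations are given as [roll, pitch, yaw] about the fixed x, y, z axes, in that order (R = Rz(yaw) Ry(pitch) Rx(roll)).
In Python, from station import ctrl gives the robot as it stands.
- The arm moves only by the tool jog_arm, never from a script. Its argument "motion" is a list of rows, each a list of 7 numbers: the shift along the tool's x, y, z in m, then the turn, a rotation vector about the tool's x, y, z in rad, then the opening, from -1 (shut) to 1 (fully open). In form: [[tx, ty, tz, rx, ry, rz, gripper], ...]. A call has 1 to 5 rows; each row shifts and turns the commanded pose from where the row before left it, along the tool's axes as they then stand; what a row does not reach is not made up. A row lasts 1/10 s, in which the tool goes at most 50 mm and 8.59 degrees, less where a joint would pass 70% of its speed; a pose out of reach is approached as far as the arm can. A call is refused whole if a number of a shift passes 0.05 or a number of a turn 0.15, either way. A call with a gripper value outside its range is refused whole. The fingers move at their own pace and stop on an object; "squeeze" is the grip in N (left out, the last holds). Time passes only in rows, so rows that do not move let the fingers close. It gives the time, the measured TCP pose, the force, the opening and the grip force at its end, in the units of the state.
- ctrl.get_obs(): the state, without advancing time (a new reading comes with each control period).
- ctrl.camera(name): name is "scene" or "top"; returns the picture (420x560x3 uint8, red, green, blue); there is no depth.
- ctrl.camera_model(name): a dict with "intrinsics" (3x3 intrinsics, pixels), "k1" (the pictures are not rectified: a ray, as slopes to the right and down, at radius r is drawn at 1 + k1 r^2 times it, then the intrinsics apply), "rvec" (rotation vector, rad) and "tvec" (3), from world to camera coordinates, as OpenCV has them. Camera axes: x right, y down, z forward; pixel columns grow to the right and rows downward; lengths in m; the calibration is good to about 2 mm. A picture is of the moment at which its call begins. camera_model takes no time and is no camera call.
- ctrl.hand_in(): hands the job in; it is judged then, once.
The state is a dict: "time_s": time; "qpos": joint angles; "joint_vel": joint speeds; "tau": joint torques, N m; "ee_pos": TCP position; "eef_rot": TCP orientation; "force": force on the tool from outside, world axes, zero at the start; "moment": the same for the moment, N m; "grip_width": finger opening in m; "grip_force": force on a finger pad.
Only numpy, scipy, OpenCV 4.12 (cv2) and the standard library are available. Lean on these libraries where they do the work, as an engineer would, in place of code of your own. Each camera call takes 0.05 s, during which the arm holds its last target. There are 200 camera calls.

## Task

See how much solder is left on the larger reel: take it from the rack, hang it by its bore on the hook of the spring scale and ease it down until the scale alone carries it, so that the hook neither drops nor springs up when you let go. Leave it hanging free until the scale has stood still for a full second, then take its weight off the hook just as gently and hang it by its bore on the spindle of the reel stand. Leave the smaller reel in the rack and everything else where it is.

Things in the scene. Friction and masses are not known exactly. Their poses are not given: they have to be found in the camera images.
- reel: the larger solder reel in the rack, the one to weigh: grey flanges 80 mm in diameter, 34 mm wide over the flange faces, bore 24 mm right through, wound with bright solder to 72 mm. Origin at its middle on the axis; its x axis is the reel's axis (level), flange faces at x = -17 and +17 mm. Weight unknown, 0.2 to 0.9 kg. Can be gripped from above across the flange faces, above the bore
- small_reel: the smaller reel in the rack's other place, 56 mm in diameter, 30 mm wide; stays there. Origin at its middle, x along its axis
- rack: fixed low reel rack, 92 x 184 x 30 mm: two plywood cheeks joined by four steel rods. The two reels lie side by side, 45 mm either way along y from the middle, axes along the rack's x, the larger in either place, its axis 61 mm above the bench. Origin at the middle of the underside
- scale: fixed spring scale, base 210 x 84 mm. A square column (264 mm high, 125 mm behind the origin) of a barrel and a graduated plunger carries a gooseneck hook: a level round bar 8 mm thick that points to the scale's -x, from a riser at x = +82 mm to an upturned end at x = -50 to -57 mm, 6 mm higher than the bar's top. Origin on the bench under the bar's middle, z up. May change places with the stand
- hook_seat (a point): top of the hook's level bar at its middle (scale x = y = 0), 184 mm above the bench when nothing is on the hook; moves with the hook. The axis of a reel that hangs on the bar is 12 mm below it
- scale_hook (a joint): how far hook and plunger have sunk, m: 0 unloaded, 0.11 at the lower stop. It stays at 0 up to a load of about 0.2 N, then sinks 10 mm per newton; lightly damped, it bobs for a second or two when disturbed. Delicate: a hook that moves faster than 0.08 m/s at any moment, up or down, has been jolted (ease it at some 0.03 m/s); beyond 0.105 m it is overloaded
- reel_stand: fixed bench reel stand, base 155 x 90 mm: an upright aluminium plate (150 mm high, 67 mm behind the origin) with a level round spindle 10 mm thick that points to the stand's -x, its upturned end at x = -50 to -58 mm, 6 mm higher than the spindle's top. Origin on the bench under the spindle's middle, z up. May change places with the scale
- spindle_seat (a point): top of the spindle at its middle (stand x = y = 0), 130 mm above the bench. The axis of a reel that hangs on it is 12 mm below it
- side_cutters: small black-handled pliers, 100 mm, lying behind the rack; not to be moved
- tester: black stick-shaped USB tester, 86 mm, lying at the left behind the lamp's foot; not to be moved
- bottle: brown bottle, 34 mm in diameter, 70 mm high, standing behind the rack; not to be moved

How it is judged:
On the way:
1. the reel hangs free on the scale's hook, let go, and the scale has stood still for a second (x of reel in the frame of hook_seat between -0.033 and 0.058 m and y of reel in the frame of hook_seat between -0.006 and 0.006 m and z of reel in the frame of hook_seat between -0.016 and -0.009 m and value of joint scale_hook above 0.01 m and velocity of joint scale_hook between -0.008 and 0.008 m/s and contact force between each of the fingers, the arm and reel below 0.05 N and contact force between reel and scale above 1.2 N and contact force between the fingers and scale below 0.05 N), for 1 s.
At the end, for the whole second after the job is handed in: after being weighed, the reel hangs at rest by its bore on the stand's spindle, between upturned end and plate (axis 9 to 16 mm below the top of the spindle, within 6 mm sideways); the scale's hook is back up (4 mm) and the smaller reel is still in place (within 20 mm) (x of reel in the frame of spindle_seat between -0.033 and 0.045 m and y of reel in the frame of spindle_seat between -0.006 and 0.006 m and z of reel in the frame of spindle_seat between -0.016 and -0.009 m and contact force between reel and reel_stand above 1 N and linear speed of reel below 0.03 m/s and value of joint scale_hook below 0.004 m and distance of small_reel from where it was at the start of the episode below 0.02 m); the robot touches nothing.
It fails at once if the scale's hook is jolted: it moves faster than 0.08 m/s, down or up (velocity of joint scale_hook above 0.08 m/s or velocity of joint scale_hook below -0.08 m/s).
It fails at once if the scale is overloaded: its hook is pushed down more than 105 mm (value of joint scale_hook above 0.105 m).
It fails at once if the smaller reel or a tool or bottle nearby is moved more than 30 mm (distance of any of small_reel, side_cutters, tester, bottle from where it was at the start of the episode above 0.03 m).
It also fails if it takes over 69 s, if anything falls off the work surface, if the arm or the gripper's body presses on something with over 40 N, if the wrist force passes 120 N, or if a joint passes its speed limit or range.

## Working session

There is one attempt and no reset: what is moved stays moved. The work goes in short steps, Python scripts to look and compute and a tool call to move; the robot and the scene stay as the last step left them, time stands still between calls to the robot, and variables do not carry over. Pictures are saved under pics/ and viewed, at most 10 in all, crops included, and the job is handed in when it is done.

Besides the shell and the picture viewer there is one more tool, called after "Request:" as name(argument=value, ...) on one line, values as JSON. jog_arm: Moves the arm, as the interface text tells. Its arguments: {"type":"object","properties":{"motion":{"type":"array"},"squeeze":{"type":"number"}},"required":["motion"]}

```bash
mkdir -p pics; ls
python3 - <<'E'
from station import ctrl
import cv2
for n in("scene","top"):
    cv2.imwrite(f"pics/{n}0.png",cv2.resize(ctrl.camera(n)[:,:,::-1],(800,600),interpolation=cv2.INTER_CUBIC))
    print(n,ctrl.camera_model(n))
print(ctrl.get_obs())
E
```

```text
pics
scene {'intrinsics': array([[540.30365592,   0.        , 280.54362914],
       [  0.        , 540.30365592, 206.71228471],
       [  0.        ,   0.        ,   1.        ]]), 'k1': -0.08657571687975689, 'rvec': array([ 2.15774792, -1.18108235,  0.43165474]), 'tvec': array([-0.33541458,  0.41085314,  1.11821691])}
top {'intrinsics': array([[491.87972183,   0.        , 280.18510565],
       [  0.        , 491.87972183, 214.73843621],
       [  0.        ,   0.        ,   1.        ]]), 'k1': 0.05541803625571271, 'rvec': array([ 2.15598851, -2.15624956,  0.14677845]), 'tvec': array([-0.03488942,  0.5474624 ,  1.27622899])}
{'time_s': 0.1, 'qpos': array([-1.30459178e+00,  3.00439162e-01,  1.52148342e+00,  3.14637173e-05,
        1.32069683e+00, -6.66207448e-02]), 'joint_vel': array([-0.00235414, -0.00059899, -0.00198317, -0.00058291, -0.00179946,
        0.00138122]), 'tau': array([ 2.65838908e-04, -5.32646334e+01, -3.53284836e+01,  7.09366193e-02,
        2.34607706e-02, -8.70462350e-05]), 'ee_pos': array([ 0.17962922, -0.51960677,  0.20494516]), 'eef_rot': array([-3.14057020e+00, -9.87623068e-05,  3.32817435e-01]), 'force': array([ 0.30942446, -0.06986064, -0.32765973]), 'moment': array([-0.02840548, -0.00656733, -0.03121844]), 'grip_force': 0.0, 'grip_width': 0.09416215408080796}
```

View pics/scene0.png

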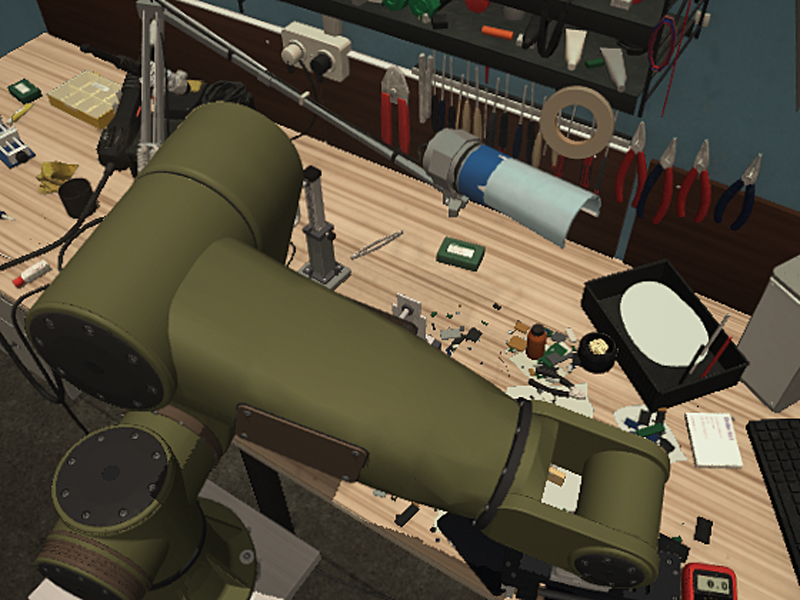

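View pics/top0.png

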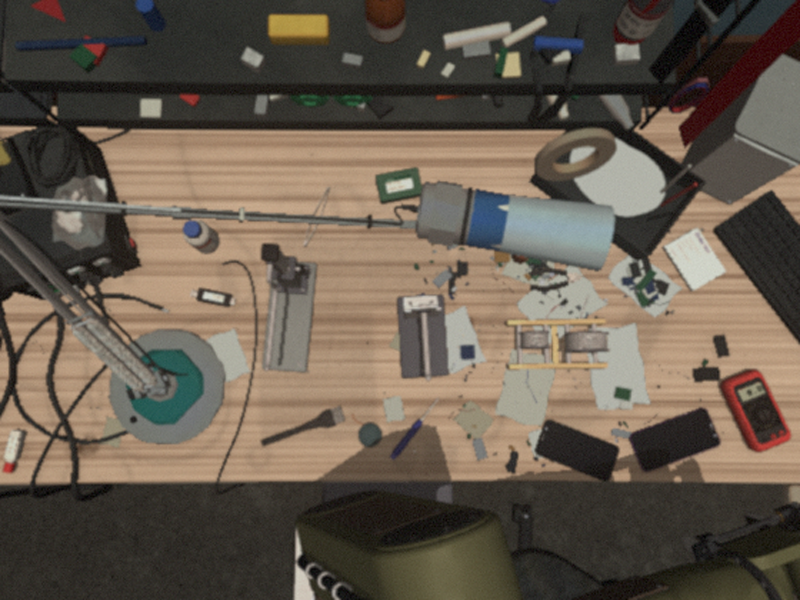

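The top view shows the rack at about (556,343) with the larger reel on its right at (586,343), the stand at (425,340) and the scale at (290,315). The hook and spindle both point towards the robot. The lamp head hangs at (420–615, 180–270), so I need its height.

```bash
cat > h.py <<'E'
import numpy as np,cv2
from station import ctrl
M={n:ctrl.camera_model(n) for n in("scene","top")}
def ray(n,u,v):
    m=M[n];K=m["intrinsics"];k=m["k1"]
    d=cv2.undistortPoints(np.array([[[u,v]]],float),K,np.array([k,0,0,0.]))[0,0]
    R=cv2.Rodrigues(m["rvec"])[0];o=-R.T@m["tvec"];return o,R.T@np.array([*d,1])
def at_z(n,u,v,z):
    o,d=ray(n,u,v);return (o+d*(z-o[2])/d[2]).round(4)
def tri(a,b):
    o1,d1=ray("top",*a);o2,d2=ray("scene",*b)
    s=np.linalg.lstsq(np.c_[d1,-d2],o2-o1,rcond=None)[0]
    p,q=o1+s[0]*d1,o2+s[1]*d2;return ((p+q)/2).round(3),np.linalg.norm(p-q).round(4)
def proj(n,p):
    m=M[n];return cv2.projectPoints(np.array(p,float).reshape(-1,1,3),m["rvec"],m["tvec"],m["intrinsics"],np.array([m["k1"],0,0,0]))[0][:,0].round(1)
E
python3 - <<'E'
from h import *
t=cv2.imread("pics/top0.png")
from station import ctrl
im=ctrl.camera("top")[:,:,::-1]
# crop orig cols 175..335 rows 160..270 (x5=800x550); rack cols 340..440 rows 210..270 
cv2.imwrite("pics/c1.png",cv2.resize(im[160:275,175:335],None,fx=5,fy=5,interpolation=cv2.INTER_CUBIC))
cv2.imwrite("pics/c2.png",cv2.resize(im[185:285,330:450],None,fx=6,fy=6,interpolation=cv2.INTER_CUBIC))
f=.7
for a,b in [((420,210),(430,165)),((613,248),(598,205)),((585,268),(565,243)),((420,210),(445,190))]:
    print(tri(np.array(a)*f,np.array(b)*f))
E
```

```text
(array([ 0.641, -0.055,  0.348]), np.float64(0.0181))
(array([ 0.581, -0.323,  0.43 ]), np.float64(0.0246))
(array([ 0.564, -0.299,  0.365]), np.float64(0.0151))
(array([ 0.664, -0.063,  0.282]), np.float64(0.0041))
```

View pics/c1.png

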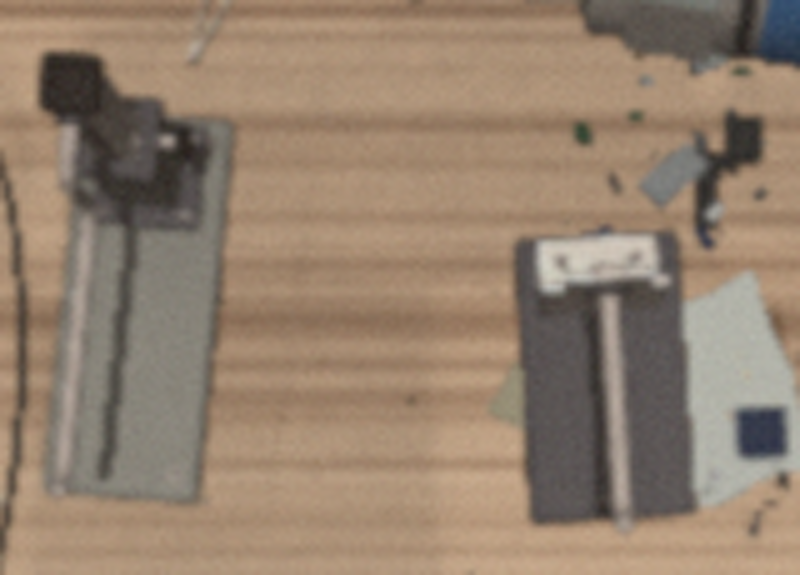

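View pics/c2.png

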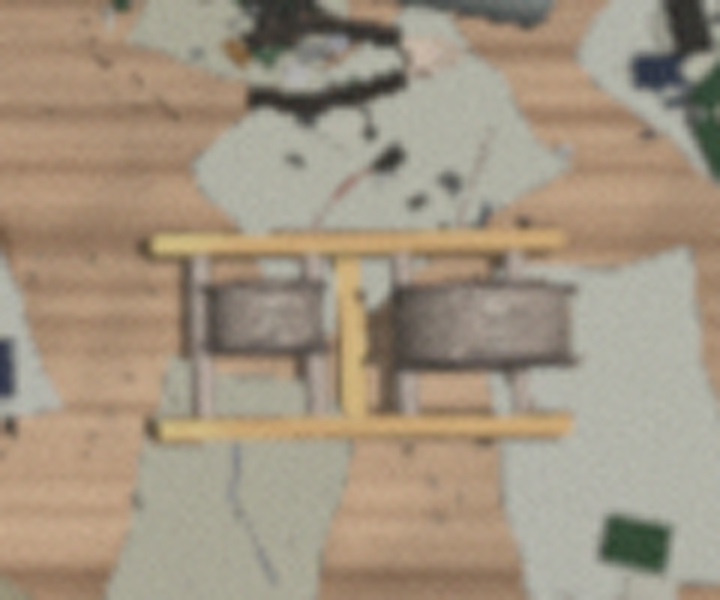

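Run:
```python
from h import *
c1=lambda x,y:((x+.5)/5-.5+175,(y+.5)/5-.5+160)
c2=lambda x,y:((x+.5)/6-.5+330,(y+.5)/6-.5+185)
P=lambda l,c,p,z:print(l,at_z("top",*c(*p),z))
for p in [(57,490),(66,400),(76,310),(84,235),(88,215)]:P("bar",c1,p,.184)
for p in [(45,492),(197,500),(230,120)]:P("scalebase",c1,p,.01)
for p in [(625,528),(623,510),(616,405),(608,297)]:P("spindle",c1,p,.13)
for p in [(532,523),(693,510),(517,240),(678,233)]:P("standbase",c1,p,.01)
for p in [(152,245),(565,240),(155,430),(570,425)]:P("cheek",c2,p,.03)
for p in [(487,281),(487,366)]:P("reeltop",c2,p,.101)
for p in [(397,325),(577,325)]:P("reelside",c2,p,.061)
for p in [(205,318),(325,318)]:P("small",c2,p,.049)
s=.7
print("cap",tri(c1(72,85),(313*s,175*s)),tri(c1(72,60),(313*s,167*s)))
```

```text
bar [0.4272 0.1853 0.184 ]
bar [0.4692 0.1821 0.184 ]
bar [0.5116 0.1785 0.184 ]
bar [0.5473 0.1756 0.184 ]
bar [0.5569 0.1739 0.184 ]
scalebase [0.4339 0.2238 0.01  ]
scalebase [0.4294 0.1425 0.01  ]
scalebase [0.6369 0.1281 0.01  ]
spindle [ 0.4109 -0.0818  0.13  ]
spindle [ 0.4196 -0.0809  0.13  ]
spindle [ 0.471  -0.0777  0.13  ]
spindle [ 0.5245 -0.0741  0.13  ]
standbase [ 0.417  -0.0372  0.01  ]
standbase [ 0.4239 -0.1237  0.01  ]
standbase [ 0.5705 -0.0291  0.01  ]
standbase [ 0.5744 -0.117   0.01  ]
cheek [ 0.5195 -0.2346  0.03  ]
cheek [ 0.5219 -0.4175  0.03  ]
cheek [ 0.4374 -0.2342  0.03  ]
cheek [ 0.4399 -0.4164  0.03  ]
reeltop [ 0.4966 -0.3632  0.101 ]
reeltop [ 0.461  -0.3619  0.101 ]
reelside [ 0.4814 -0.3346  0.061 ]
reelside [ 0.4815 -0.4119  0.061 ]
small [ 0.4854 -0.254   0.049 ]
small [ 0.4854 -0.3063  0.049 ]
cap (array([0.606, 0.17 , 0.253]), np.float64(0.0018)) (array([0.612, 0.169, 0.267]), np.float64(0.0038))
```

Request:
jog_arm(motion=[[0,0,0,0,0,-0.139,1],[0,0,0,0,0,-0.139,1],[0,0,0,0,0,-0.139,1],[0,0,0,0,0,-0.139,1],[0,0,0,0,0,-0.139,1]], squeeze=30)

```text
time_s: 0.65
ee_pos: [0.1796, -0.5197, 0.2052]
eef_rot: [-3.141, -0.0, 1.034]
force: [0.4, -0.1, 0.3]
grip_width: 0.0942
grip_force: 0.0
```

Request:
jog_arm(motion=[[0,0,0,0,0,-0.139,1],[0,0,0,0,0,-0.139,1],[0,0,0,0,0,-0.139,1],[0,0,0,0,0,-0.139,1],[0,0,0,0,0,0,1]])

```text
time_s: 1.15
ee_pos: [0.1796, -0.5197, 0.2052]
eef_rot: [-3.141, -0.0, 1.586]
force: [-0.2, 0.8, 0.3]
grip_width: 0.0942
grip_force: 0.0
```

Request:
jog_arm(motion=[[0.02,0.04,0,0,0,0,1],[0.02,0.04,0,0,0,0,1],[0.02,0.04,0,0,0,0,1],[0.02,0.04,0,0,0,0,1],[0.02,0.04,0,0,0,0,1]])

```text
time_s: 1.65
ee_pos: [0.3798, -0.4161, 0.2054]
eef_rot: [-3.142, -0.0, 1.579]
force: [-0.6, -0.6, 0.1]
grip_width: 0.0944
grip_force: 0.0
```

Request:
jog_arm(motion=[[0.015,0.035,0.02,0,0,0,1],[0.015,0.035,0.02,0,0,0,1],[0.0145,0.03,0.02,0,0,0,1],[0,0,0,0,0,0,1],[0,0,0,0,0,0,1]])

```text
time_s: 2.15
ee_pos: [0.4779, -0.371, 0.1449]
eef_rot: [-3.141, -0.001, 1.582]
force: [-0.3, -0.5, 1.0]
grip_width: 0.0941
grip_force: 0.0
```

Run:
```python
from h import *
im=ctrl.camera("scene")[:,:,::-1]; cv2.imwrite("pics/s1.png",cv2.resize(im[150:400,140:473],(800,600),interpolation=cv2.INTER_CUBIC))
print(ctrl.get_obs()["ee_pos"])
print(proj("scene",[[.484,.1805,.184],[.43,.1845,.19],[.469,-.078,.13],[.411,-.082,.136],[.479,-.3705,.101]]))
```

```text
[ 0.47752146 -0.37171307  0.1456857 ]
[[187.8 170.3]
 [171.7 181.3]
 [273.2 232.2]
 [260.4 248.2]
 [388.2 293.1]]
```

View pics/s1.png

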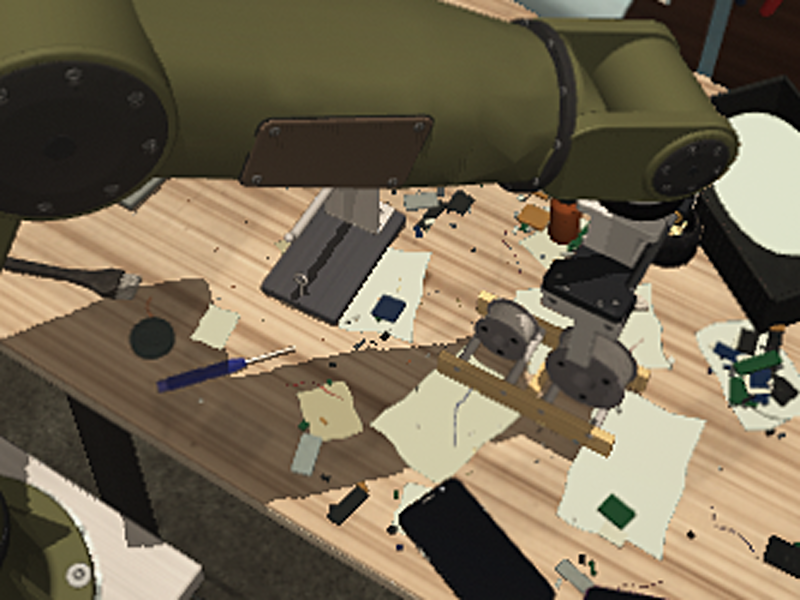

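The picture shows the gripper straddling the larger reel, with its bore at about (592,373) in the crop. The spindle tip is at (290,236), as I predicted. Next I go down and grip.

Request:
jog_arm(motion=[[0.001,0,0.03,0,0,0,1],[0,0,0.025,0,0,0,1],[0,0,0.013,0,0,0,1],[0,0,0,0,0,0,1],[0,0,0,0,0,0,1]])

```text
time_s: 2.7
ee_pos: [0.4779, -0.3712, 0.0788]
eef_rot: [3.14, 0.001, 1.583]
force: [0.7, -0.9, 0.5]
grip_width: 0.0942
grip_force: 0.0
```

Run:
```python
from h import *
print(ctrl.get_obs()["ee_pos"],ctrl.get_obs()["force"],proj("scene",[[.462,-.3705,.061]]))
```

```text
[ 0.47785563 -0.37116436  0.0787852 ] [ 0.7074202  -0.85110672  0.50385765] [[382.4 308.5]]
```

Request:
jog_arm(motion=[[0,0,0,0,0,0,-0.3],[0,0,0,0,0,0,-0.3],[0,0,0,0,0,0,-0.6],[0,0,0,0,0,0,-1],[0,0,0,0,0,0,-1]])

```text
time_s: 3.2
ee_pos: [0.4778, -0.3704, 0.0776]
eef_rot: [3.141, 0.0, 1.584]
force: [-0.1, 0.6, -0.6]
grip_width: 0.0573
grip_force: 0.0
```

Request:
jog_arm(motion=[[0,0,0,0,0,0,-1],[0,0,0,0,0,0,-1],[0,0,0,0,0,0,-1],[0,0,0,0,0,0,-1],[0,0,0,0,0,0,-1]])

```text
time_s: 3.7
ee_pos: [0.4775, -0.3705, 0.0777]
eef_rot: [-3.141, 0.0, 1.584]
force: [-2.5, 0.2, 4.2]
grip_width: 0.034
grip_force: 29.5
```

Request:
jog_arm(motion=[[0,0,-0.003,0,0,0,-1],[0,0,-0.006,0,0,0,-1],[0,0,-0.01,0,0,0,-1],[0,0,-0.02,0,0,0,-1],[0,0,-0.03,0,0,0,-1]], squeeze=40)

```text
time_s: 4.2
ee_pos: [0.4772, -0.3698, 0.1462]
eef_rot: [-3.139, -0.002, 1.584]
force: [0.4, -0.1, -6.1]
grip_width: 0.0339
grip_force: 39.6
```

Request:
jog_arm(motion=[[0,-0.015,-0.01,0,0,0,-1],[0,-0.03,0,0,0,0,-1],[0,-0.03,0,0,0,0,-1],[0,0,0,0,0,0,-1],[0,0,0,0,0,0,-1]])

```text
time_s: 4.7
ee_pos: [0.4026, -0.3716, 0.1572]
eef_rot: [3.141, 0.001, 1.583]
force: [-0.1, -0.1, -7.1]
grip_width: 0.0338
grip_force: 39.9
```

Run:
```python
from h import *
im=ctrl.camera("scene")[:,:,::-1]
o=ctrl.get_obs();p=o["ee_pos"];print(p,o["eef_rot"],o["force"],o["moment"])
print([r.tolist() for r in proj("scene",[p,p+[-.017,0,-.016],p+[-.017,.01,-.016],p+[-.017,0,-.026],p+[-.007,0,-.016]])])
u,v=proj("scene",[p+[-.017,0,-.016]])[0].astype(int);print(u,v)
cv2.imwrite("pics/s2.png",cv2.resize(im[v-50:v+50,u-60:u+60],None,fx=6,fy=6,interpolation=cv2.INTER_CUBIC))
```

```text
[ 0.40311383 -0.37153733  0.15704939] [3.14083065e+00 4.81117731e-04 1.58353954e+00] [ 0.25041106 -0.28275193 -7.26509631] [-0.02837332 -0.04859434 -0.00385807]
[[376.1, 305.3], [371.4, 315.6], [367.0, 313.3], [370.9, 318.1], [373.6, 311.9]]
371 315
```

View pics/s2.png

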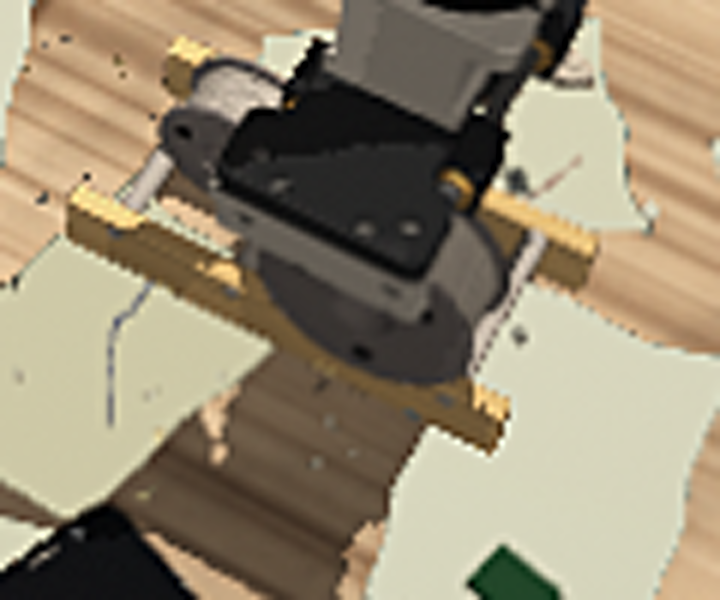

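Run:
```python
from h import *
im=cv2.imread("pics/s2.png");p=np.array([.4031,-.3715,.157])
t=np.linspace(0,2*np.pi,200)
for r,dx in((.04,-.017),(.012,-.017),(.04,.017)):
    c=np.c_[0*t+dx,r*np.cos(t),-.016+r*np.sin(t)]+p
    q=(proj("scene",c)-[311,265]+.5)*6-.5
    cv2.polylines(im,[q.astype(int)],True,(0,0,255) if dx<0 else (0,255,0),1)
cv2.imwrite("pics/s3.png",im)
```

```text
(no output)
```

View pics/s3.png

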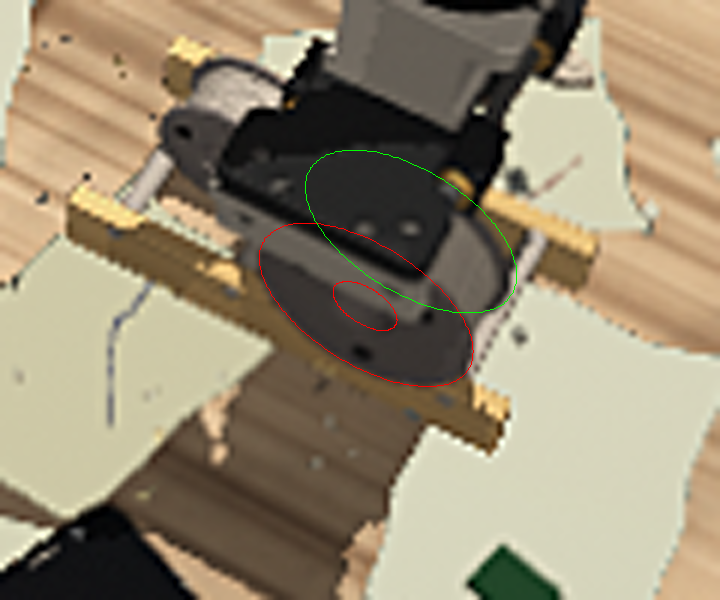

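Both overlays sit on the flanges, so the axis is 16 mm below the TCP and centred. The reel weighs about 7.2 N, so the hook should sink about 70 mm. I move to in front of the hook.

Request:
jog_arm(motion=[[0,0,-0.02,0,0,0.0876,-1],[0.02,-0.0025,-0.012,0,0,0,-1],[0.035,-0.0045,-0.01,0,0,0,-1],[0.04,-0.005,0,0,0,0,-1],[0.04,-0.005,0,0,0,0,-1]])

```text
time_s: 5.25
ee_pos: [0.3963, -0.234, 0.1988]
eef_rot: [3.141, 0.0, 1.496]
force: [2.1, 0.5, -7.3]
grip_width: 0.0335
grip_force: 40.0
```

Request:
jog_arm(motion=[[0.04,-0.005,0,0,0,0,-1],[0.04,-0.005,0,0,0,0,-1],[0.04,-0.005,0,0,0,0,-1],[0.04,-0.005,0,0,0,0,-1],[0.04,-0.005,0,0,0,0,-1]])

```text
time_s: 5.75
ee_pos: [0.386, -0.0323, 0.1989]
eef_rot: [3.141, -0.0, 1.497]
force: [1.1, 0.3, -5.9]
grip_width: 0.0338
grip_force: 40.0
```

Request:
jog_arm(motion=[[0.04,-0.005,0,0,0,0,-1],[0.04,-0.005,0,0,0,0,-1],[0.04,-0.005,0,0,0,0,-1],[0.04,-0.005,0,0,0,0,-1],[0.0216,-0.0038,0,0,0,0,-1]])

```text
time_s: 6.25
ee_pos: [0.3755, 0.1517, 0.1989]
eef_rot: [3.141, -0.001, 1.499]
force: [1.0, -0.8, -7.8]
grip_width: 0.0337
grip_force: 40.0
```

Request:
jog_arm(motion=[[0,0,0,0,0,0,-1],[0,0,0,0,0,0,-1],[0,0,0,0,0,0,-1]])

```text
time_s: 6.55
ee_pos: [0.3758, 0.1483, 0.1986]
eef_rot: [3.142, 0.0, 1.496]
force: [0.6, -0.4, -7.8]
grip_width: 0.0338
grip_force: 40.0
```

Run:
```python
from h import *
o=ctrl.get_obs();p=o["ee_pos"];print(p,o["eef_rot"],o["force"],o["moment"])
im=[ctrl.camera(n)[:,:,::-1] for n in("top","scene")]
a=cv2.resize(im[0][150:270,150:270],(600,600),interpolation=cv2.INTER_CUBIC)
cv2.imwrite("pics/t4.png",a); cv2.imwrite("pics/s4full.png",im[1])
```

```text
[0.37583157 0.14834367 0.19855267] [3.14151562e+00 1.16397659e-04 1.49598281e+00] [ 0.63304737 -0.39798664 -7.77105329] [-0.04418199 -0.04910094 -0.04149106]
```

View pics/t4.png

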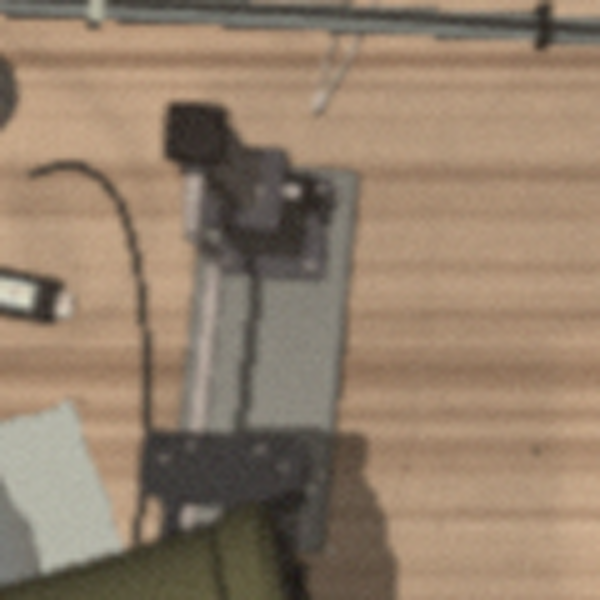

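I stopped 40 mm short in y, so I shift across and then insert slowly while watching the force.

Request:
jog_arm(motion=[[0.02,-0.0015,0,0,0,0,-1],[0.0206,-0.0015,0,0,0,0,-1],[0,0.01,0,0,0,0,-1],[0,0.01,0,0,0,0,-1],[0,0,0,0,0,0,-1]])

```text
time_s: 7.15
ee_pos: [0.3967, 0.1871, 0.1984]
eef_rot: [3.142, 0.0, 1.495]
force: [0.4, 0.1, -6.7]
grip_width: 0.0338
grip_force: 40.0
```

Request:
jog_arm(motion=[[0,0.006,0,0,0,0,-1],[0,0.006,0,0,0,0,-1],[0,0.006,0,0,0,0,-1],[0,0.004,0,0,0,0,-1],[0,0,0,0,0,0,-1]])

```text
time_s: 7.65
ee_pos: [0.418, 0.1861, 0.1983]
eef_rot: [-3.141, 0.0, 1.496]
force: [-0.9, -0.3, -6.4]
grip_width: 0.0336
grip_force: 40.0
```

Run:
```python
from h import *
o=ctrl.get_obs();p=o["ee_pos"];print(p,o["eef_rot"],o["force"],o["moment"])
im=[ctrl.camera(n)[:,:,::-1] for n in("top","scene")]
u,v=proj("scene",[p])[0].astype(int);print(u,v)
a=cv2.resize(im[0][180:280,140:230],None,fx=6,fy=6,interpolation=cv2.INTER_CUBIC)
b=cv2.resize(im[1][v-90:v+60,max(u-40,0):u+50],None,fx=4,fy=4,interpolation=cv2.INTER_CUBIC)[:600,:260]
w=cv2.copyMakeBorder(b,0,600-b.shape[0],0,260-b.shape[1],cv2.BORDER_CONSTANT)
cv2.imwrite("pics/x5.png",np.hstack([a,w]))
```

```text
[0.41798495 0.18612798 0.19834446] [-3.14148214e+00  4.13650790e-05  1.49587209e+00] [-0.91343277 -0.31211548 -6.39507656] [-0.03527516 -0.06826619  0.04044499]
167 181
```

View pics/x5.png

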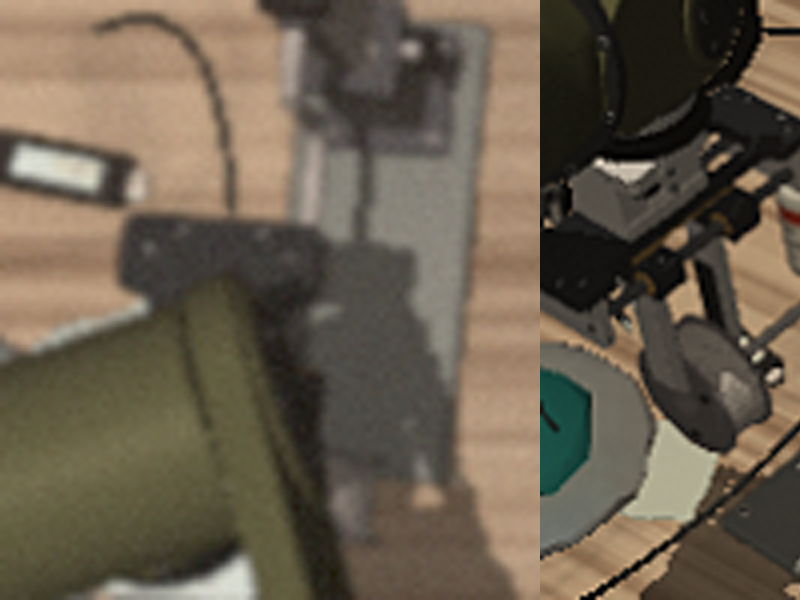

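Left half: the gripper is lined up with the bar. Right half: the hook enters the back of the reel at about (745,340). There is no contact force, so I keep inserting.

Request:
jog_arm(motion=[[0,0.005,0,0,0,0,-1],[0,0.005,0,0,0,0,-1],[0,0.005,0,0,0,0,-1],[0,0.005,0,0,0,0,-1],[0,0,0,0,0,0,-1]])

```text
time_s: 8.25
ee_pos: [0.4381, 0.1847, 0.1983]
eef_rot: [-3.142, 0.0, 1.496]
force: [-0.6, 0.5, -7.4]
grip_width: 0.0336
grip_force: 40.0
```

Request:
jog_arm(motion=[[0,0.006,0,0,0,0,-1],[0,0.006,0,0,0,0,-1],[0,0.006,0,0,0,0,-1],[0,0.004,0,0,0,0,-1],[0,0,0,0,0,0,-1]])

```text
time_s: 8.75
ee_pos: [0.4599, 0.183, 0.1983]
eef_rot: [-3.141, 0.0, 1.496]
force: [-0.6, 0.1, -6.8]
grip_width: 0.0336
grip_force: 40.0
```

Request:
jog_arm(motion=[[0,0.006,0,0,0,0,-1],[0,0.006,0,0,0,0,-1],[0,0.006,0,0,0,0,-1],[0,0.001,0,0,0,0,-1],[0,0,0,0,0,0,-1]])

```text
time_s: 9.25
ee_pos: [0.4785, 0.1816, 0.1983]
eef_rot: [-3.141, 0.0, 1.496]
force: [-0.7, 0.7, -7.0]
grip_width: 0.0337
grip_force: 40.0
```

Run:
```python
from h import *
o=ctrl.get_obs();p=o["ee_pos"];print(p,o["eef_rot"],o["force"],o["moment"])
```

```text
[0.47852257 0.18163284 0.19830513] [-3.14130154e+00  9.51915943e-05  1.49604175e+00] [-0.66896639  0.70475351 -7.04359806] [-0.0447479  -0.075067    0.01804963]
```

Request:
jog_arm(motion=[[0,0,0.002,0,0,0,-1],[0,0,0.002,0,0,0,-1],[0,0,0.002,0,0,0,-1],[0,0,0.002,0,0,0,-1],[0,0,0.0015,0,0,0,-1]])

```text
time_s: 9.75
ee_pos: [0.4783, 0.1817, 0.1887]
eef_rot: [-3.141, 0.0, 1.496]
force: [-0.0, 0.5, -7.8]
grip_width: 0.034
grip_force: 40.0
```

Request:
jog_arm(motion=[[0,0,0.0015,0,0,0,-1],[0,0,0.0015,0,0,0,-1],[0,0,0.002,0,0,0,-1],[0,0,0.002,0,0,0,-1],[0,0,0.002,0,0,0,-1]])

```text
time_s: 10.25
ee_pos: [0.4784, 0.1817, 0.1798]
eef_rot: [3.142, -0.0, 1.496]
force: [0.3, 0.4, -5.8]
grip_width: 0.0337
grip_force: 40.0
```

Request:
jog_arm(motion=[[0,0,0.002,0,0,0,-1],[0,0,0.002,0,0,0,-1],[0,0,0.002,0,0,0,-1],[0,0,0.002,0,0,0,-1],[0,0,0.002,0,0,0,-1]])

```text
time_s: 10.75
ee_pos: [0.4784, 0.1817, 0.1698]
eef_rot: [3.141, -0.0, 1.496]
force: [-0.8, -0.8, -4.9]
grip_width: 0.0341
grip_force: 40.0
```

Request:
jog_arm(motion=[[0,0,0.002,0,0,0,-1],[0,0,0.002,0,0,0,-1],[0,0,0.002,0,0,0,-1],[0,0,0.002,0,0,0,-1],[0,0,0.002,0,0,0,-1]])

```text
time_s: 11.25
ee_pos: [0.4784, 0.1817, 0.1599]
eef_rot: [3.141, -0.0, 1.496]
force: [-0.4, 0.2, -3.1]
grip_width: 0.0335
grip_force: 40.0
```

Request:
jog_arm(motion=[[0,0,0.002,0,0,0,-1],[0,0,0.002,0,0,0,-1],[0,0,0.002,0,0,0,-1],[0,0,0.002,0,0,0,-1],[0,0,0.002,0,0,0,-1]])

```text
time_s: 11.75
ee_pos: [0.4784, 0.1817, 0.1498]
eef_rot: [3.142, -0.0, 1.496]
force: [-1.6, -0.6, -3.9]
grip_width: 0.0341
grip_force: 40.0
```

Request:
jog_arm(motion=[[0,0,0.002,0,0,0,-1],[0,0,0.002,0,0,0,-1],[0,0,0.002,0,0,0,-1],[0,0,0.002,0,0,0,-1],[0,0,0.002,0,0,0,-1]])

```text
time_s: 12.25
ee_pos: [0.4784, 0.1817, 0.1398]
eef_rot: [3.142, -0.0, 1.496]
force: [-1.7, -0.1, -1.3]
grip_width: 0.0339
grip_force: 40.0
```

Request:
jog_arm(motion=[[0,0,0.002,0,0,0,-1],[0,0,0.002,0,0,0,-1],[0,0,0.002,0,0,0,-1],[0,0,0.002,0,0,0,-1],[0,0,0.002,0,0,0,-1]])

```text
time_s: 12.75
ee_pos: [0.4785, 0.1817, 0.1299]
eef_rot: [3.141, -0.0, 1.496]
force: [-0.5, 1.0, -1.2]
grip_width: 0.0337
grip_force: 40.0
```

Request:
jog_arm(motion=[[0,0,0.002,0,0,0,-1],[0,0,0.002,0,0,0,-1],[0,0,0.002,0,0,0,-1],[0,0,0.001,0,0,0,-1],[0,0,0,0,0,0,-1]])

```text
time_s: 13.25
ee_pos: [0.4785, 0.1817, 0.1229]
eef_rot: [3.142, -0.0, 1.496]
force: [-1.3, -1.1, -0.6]
grip_width: 0.0337
grip_force: 40.0
```

Request:
jog_arm(motion=[[0,0,0,0,0,0,-1]])

```text
time_s: 13.35
ee_pos: [0.4784, 0.1817, 0.123]
eef_rot: [3.142, -0.0, 1.496]
force: [-0.8, -0.3, 1.0]
grip_width: 0.0338
grip_force: 40.0
```

Request:
jog_arm(motion=[[0,0,0,0,0,0,-1]])

```text
time_s: 13.45
ee_pos: [0.4784, 0.1817, 0.123]
eef_rot: [3.142, -0.0, 1.496]
force: [-1.1, -0.4, 0.2]
grip_width: 0.0336
grip_force: 40.0
```

Request:
jog_arm(motion=[[0,0,0,0,0,0,-1]])

```text
time_s: 13.55
ee_pos: [0.4784, 0.1817, 0.1231]
eef_rot: [3.141, -0.0, 1.496]
force: [-0.9, -0.1, 0.3]
grip_width: 0.0341
grip_force: 40.0
```

Request:
jog_arm(motion=[[0,0,0,0,0,0,-1]])

```text
time_s: 13.65
ee_pos: [0.4784, 0.1817, 0.123]
eef_rot: [3.141, -0.0, 1.496]
force: [-1.5, 0.8, -0.6]
grip_width: 0.0336
grip_force: 40.0
```

Request:
jog_arm(motion=[[0,0,0,0,0,0,-1]])

```text
time_s: 13.75
ee_pos: [0.4784, 0.1817, 0.123]
eef_rot: [3.141, -0.0, 1.496]
force: [-1.4, -0.6, -0.0]
grip_width: 0.0337
grip_force: 40.0
```

Request:
jog_arm(motion=[[0,0,0,0,0,0,-1]])

```text
time_s: 13.85
ee_pos: [0.4784, 0.1817, 0.123]
eef_rot: [3.141, -0.0, 1.496]
force: [-0.3, 0.3, -0.6]
grip_width: 0.0338
grip_force: 40.0
```

Request:
jog_arm(motion=[[0,0,0,0,0,0,-1]])

```text
time_s: 13.95
ee_pos: [0.4784, 0.1817, 0.123]
eef_rot: [3.142, -0.0, 1.496]
force: [-1.4, 0.4, -0.7]
grip_width: 0.0337
grip_force: 40.0
```

Request:
jog_arm(motion=[[0,0,0,0,0,0,-1]])

```text
time_s: 14.05
ee_pos: [0.4784, 0.1817, 0.123]
eef_rot: [3.142, -0.0, 1.496]
force: [-0.7, -0.3, 0.5]
grip_width: 0.0339
grip_force: 40.0
```

Request:
jog_arm(motion=[[0,0,0.001,0,0,0,-1],[0,0,0,0,0,0,-1],[0,0,0,0,0,0,-1]], squeeze=15)

```text
time_s: 14.35
ee_pos: [0.4784, 0.1817, 0.1219]
eef_rot: [-3.142, 0.0, 1.496]
force: [-0.3, -0.3, -0.8]
grip_width: 0.0337
grip_force: 15.0
```

Request:
jog_arm(motion=[[0,0,0,0,0,0,-1],[0,0,0,0,0,0,-1],[0,0,0,0,0,0,-1],[0,0,0,0,0,0,-1]], squeeze=3)

```text
time_s: 14.75
ee_pos: [0.4784, 0.1817, 0.122]
eef_rot: [3.141, -0.0, 1.496]
force: [-0.0, 0.6, -0.5]
grip_width: 0.0343
grip_force: 3.0
```

Request:
jog_arm(motion=[[0,0,0,0,0,0,-0.24],[0,0,0,0,0,0,-0.2],[0,0,0,0,0,0,-0.1],[0,0,0,0,0,0,-0.04],[0,0,0,0,0,0,-0.04]])

```text
time_s: 15.25
ee_pos: [0.4784, 0.1817, 0.122]
eef_rot: [3.142, 0.0, 1.496]
force: [0.2, 0.3, 0.6]
grip_width: 0.045
grip_force: 0.0
```

Run:
```python
from h import *
o=ctrl.get_obs();print(o["time_s"],o["ee_pos"],o["force"],o["moment"],o["grip_width"])
im=[ctrl.camera(n)[:,:,::-1] for n in("top","scene")]
for n,i in zip("ts",im): cv2.imwrite(f"pics/r0{n}.png",i)
```

```text
15.25 [0.47842272 0.18169888 0.12196569] [0.20908244 0.31526674 0.56228289] [-0.05163934 -0.0737436   0.00411884] 0.04502871756319908
```

Released. I wait for the bobbing to stop and for a full second of standstill.

Request:
jog_arm(motion=[[0,0,0,0,0,0,-0.04],[0,0,0,0,0,0,-0.04],[0,0,0,0,0,0,-0.04],[0,0,0,0,0,0,-0.04],[0,0,0,0,0,0,-0.04]])

```text
time_s: 15.85
ee_pos: [0.4784, 0.1817, 0.122]
eef_rot: [3.142, 0.0, 1.496]
force: [0.6, -0.3, 0.2]
grip_width: 0.0449
grip_force: 0.0
```

Request:
jog_arm(motion=[[0,0,0,0,0,0,-0.04],[0,0,0,0,0,0,-0.04],[0,0,0,0,0,0,-0.04],[0,0,0,0,0,0,-0.04],[0,0,0,0,0,0,-0.04]])

```text
time_s: 16.35
ee_pos: [0.4784, 0.1817, 0.1219]
eef_rot: [-3.142, 0.0, 1.496]
force: [0.3, -0.4, -0.7]
grip_width: 0.0453
grip_force: 0.0
```

Request:
jog_arm(motion=[[0,0,0,0,0,0,-0.04],[0,0,0,0,0,0,-0.04],[0,0,0,0,0,0,-0.04],[0,0,0,0,0,0,-0.04],[0,0,0,0,0,0,-0.04]])

```text
time_s: 16.85
ee_pos: [0.4784, 0.1817, 0.122]
eef_rot: [-3.142, -0.0, 1.496]
force: [-0.0, 0.4, 0.9]
grip_width: 0.0448
grip_force: 0.0
```

Request:
jog_arm(motion=[[0,0,0,0,0,0,-0.04],[0,0,0,0,0,0,-0.04],[0,0,0,0,0,0,-0.04],[0,0,0,0,0,0,-0.04],[0,0,0,0,0,0,-0.04]])

```text
time_s: 17.35
ee_pos: [0.4784, 0.1817, 0.1219]
eef_rot: [-3.142, 0.0, 1.496]
force: [-0.8, -0.9, -0.1]
grip_width: 0.0452
grip_force: 0.0
```

Request:
jog_arm(motion=[[0,0,0,0,0,0,-0.04],[0,0,0,0,0,0,-0.04],[0,0,0,0,0,0,-0.04],[0,0,0,0,0,0,-0.04],[0,0,0,0,0,0,-0.04]])

```text
time_s: 17.85
ee_pos: [0.4784, 0.1817, 0.1219]
eef_rot: [-3.142, 0.0, 1.496]
force: [0.2, 0.3, 0.6]
grip_width: 0.045
grip_force: 0.0
```

Run:
```python
from h import *
o=ctrl.get_obs();p=o["ee_pos"];print(o["time_s"],p,o["force"],o["grip_width"])
im=[ctrl.camera(n)[:,:,::-1] for n in("top","scene")]
for n,i in zip("ts",im):
    cv2.imwrite(f"pics/r1{n}.png",i); d=cv2.absdiff(i,cv2.imread(f"pics/r0{n}.png")).max(2); print(n,(d>40).sum(), np.argwhere(d>40)[:8].tolist())
u,v=proj("scene",[p])[0].astype(int);print(u,v)
im=im[1].copy()
cr=cv2.resize(im[v-75:v+60,u-90:u+90],None,fx=4.4,fy=4.4,interpolation=cv2.INTER_CUBIC)
t=np.linspace(0,2*np.pi,100)
for dx,col in((-.017,(0,0,255)),(.017,(0,255,0))):
    c=np.c_[0*t+dx,.04*np.cos(t)-.075*dx,-.016+.04*np.sin(t)]+p
    cv2.polylines(cr,[((proj("scene",c)-[u-90,v-75])*4.4).astype(int)],True,col,1)
cv2.imwrite("pics/x6.png",cr)
```

```text
17.85 [0.47839639 0.18169677 0.12194006] [0.21422045 0.30535196 0.61459296] 0.045032554346567326
t 0 []
s 3 [[118, 121], [180, 31], [207, 185]]
189 189
```

View pics/x6.png

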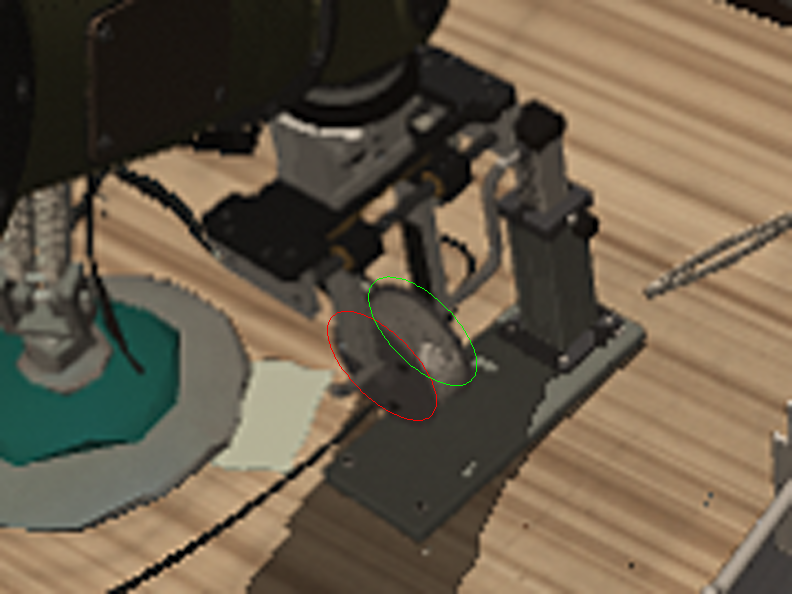

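The reel hangs level on the bar within the predicted outlines, red at (383,365) and green at (423,330). Nothing moved between the two pictures. I give it another second, then regrip softly.

Request:
jog_arm(motion=[[0,0,0,0,0,0,-0.04],[0,0,0,0,0,0,-0.04],[0,0,0,0,0,0,-0.04],[0,0,0,0,0,0,-0.04],[0,0,0,0,0,0,-0.04]])

```text
time_s: 18.45
ee_pos: [0.4784, 0.1817, 0.122]
eef_rot: [3.142, -0.0, 1.496]
force: [-0.3, 0.6, 1.2]
grip_width: 0.0451
grip_force: 0.0
```

Request:
jog_arm(motion=[[0,0,0,0,0,0,-0.04],[0,0,0,0,0,0,-0.04],[0,0,0,0,0,0,-0.04],[0,0,0,0,0,0,-0.04],[0,0,0,0,0,0,-0.04]])

```text
time_s: 18.95
ee_pos: [0.4784, 0.1817, 0.122]
eef_rot: [3.142, 0.0, 1.496]
force: [-0.0, 0.1, 0.2]
grip_width: 0.045
grip_force: 0.0
```

Request:
jog_arm(motion=[[0,0,0,0,0,0,-0.1],[0,0,0,0,0,0,-0.2],[0,0,0,0,0,0,-0.25],[0,0,0,0,0,0,-0.3],[0,0,0,0,0,0,-1]], squeeze=3)

```text
time_s: 19.45
ee_pos: [0.4784, 0.1817, 0.1219]
eef_rot: [3.142, 0.0, 1.496]
force: [0.6, 0.8, -0.9]
grip_width: 0.034
grip_force: 3.0
```

Request:
jog_arm(motion=[[0,0,0,0,0,0,-1],[0,0,0,0,0,0,-1]], squeeze=15)

```text
time_s: 19.65
ee_pos: [0.4784, 0.1817, 0.122]
eef_rot: [3.141, -0.0, 1.496]
force: [-0.3, 0.8, -0.3]
grip_width: 0.034
grip_force: 15.0
```

Request:
jog_arm(motion=[[0,0,0,0,0,0,-1],[0,0,0,0,0,0,-1],[0,0,0,0,0,0,-1]], squeeze=40)

```text
time_s: 19.95
ee_pos: [0.4784, 0.1817, 0.122]
eef_rot: [3.141, -0.0, 1.496]
force: [0.9, 0.2, 0.5]
grip_width: 0.0336
grip_force: 40.0
```

Request:
jog_arm(motion=[[0,0,-0.001,0,0,0,-1],[0,0,-0.002,0,0,0,-1],[0,0,-0.0025,0,0,0,-1],[0,0,-0.0025,0,0,0,-1],[0,0,-0.0025,0,0,0,-1]])

```text
time_s: 20.45
ee_pos: [0.4784, 0.1817, 0.1327]
eef_rot: [3.142, 0.0, 1.496]
force: [1.8, 0.2, -1.2]
grip_width: 0.0338
grip_force: 40.0
```

Request:
jog_arm(motion=[[0,0,-0.0025,0,0,0,-1],[0,0,-0.0025,0,0,0,-1],[0,0,-0.0025,0,0,0,-1],[0,0,-0.0025,0,0,0,-1],[0,0,-0.0025,0,0,0,-1]])

```text
time_s: 20.95
ee_pos: [0.4784, 0.1817, 0.1451]
eef_rot: [3.142, 0.0, 1.496]
force: [2.1, -0.2, -2.5]
grip_width: 0.0335
grip_force: 40.0
```

Request:
jog_arm(motion=[[0,0,-0.0025,0,0,0,-1],[0,0,-0.0025,0,0,0,-1],[0,0,-0.0025,0,0,0,-1],[0,0,-0.0025,0,0,0,-1],[0,0,-0.0025,0,0,0,-1]])

```text
time_s: 21.45
ee_pos: [0.4783, 0.1817, 0.1576]
eef_rot: [-3.141, 0.0, 1.496]
force: [2.2, 0.2, -4.2]
grip_width: 0.0339
grip_force: 40.0
```

Request:
jog_arm(motion=[[0,0,-0.0025,0,0,0,-1],[0,0,-0.0025,0,0,0,-1],[0,0,-0.0025,0,0,0,-1],[0,0,-0.0025,0,0,0,-1],[0,0,-0.0025,0,0,0,-1]])

```text
time_s: 21.95
ee_pos: [0.4783, 0.1817, 0.1701]
eef_rot: [-3.141, 0.0, 1.496]
force: [1.0, 0.7, -5.0]
grip_width: 0.0334
grip_force: 40.0
```

Request:
jog_arm(motion=[[0,0,-0.0025,0,0,0,-1],[0,0,-0.0025,0,0,0,-1],[0,0,-0.0025,0,0,0,-1],[0,0,-0.002,0,0,0,-1],[0,0,-0.0015,0,0,0,-1]])

```text
time_s: 22.45
ee_pos: [0.4783, 0.1817, 0.181]
eef_rot: [-3.141, 0.0, 1.496]
force: [0.9, 0.2, -5.2]
grip_width: 0.0336
grip_force: 40.0
```

Request:
jog_arm(motion=[[0,0,-0.0015,0,0,0,-1],[0,0,-0.0015,0,0,0,-1],[0,0,-0.0015,0,0,0,-1],[0,0,-0.0015,0,0,0,-1],[0,0,-0.0015,0,0,0,-1]])

```text
time_s: 22.95
ee_pos: [0.4783, 0.1817, 0.1885]
eef_rot: [-3.141, 0.0, 1.496]
force: [0.0, -0.6, -6.4]
grip_width: 0.0338
grip_force: 40.0
```

Request:
jog_arm(motion=[[0,0,-0.0025,0,0,0,-1],[0,0,-0.0025,0,0,0,-1],[0,0,-0.0025,0,0,0,-1],[0,0,0,0,0,0,-1],[0,0,0,0,0,0,-1]])

```text
time_s: 23.45
ee_pos: [0.4784, 0.1817, 0.196]
eef_rot: [3.142, -0.0, 1.496]
force: [0.3, -0.3, -8.3]
grip_width: 0.0338
grip_force: 40.0
```

Request:
jog_arm(motion=[[0,0,-0.0025,0,0,0,-1],[0,0,-0.002,0,0,0,-1],[0,-0.004,0,0,0,0,-1],[0,-0.006,0,0,0,0,-1],[0,-0.006,0,0,0,0,-1]])

```text
time_s: 23.95
ee_pos: [0.4618, 0.1829, 0.2003]
eef_rot: [-3.141, 0.0, 1.496]
force: [-0.1, 0.7, -6.7]
grip_width: 0.0337
grip_force: 40.0
```

Request:
jog_arm(motion=[[0,-0.006,0,0,0,0,-1],[0,-0.006,0,0,0,0,-1],[0,-0.004,0,0,0,0,-1],[0,-0.004,0,0,0,0,-1],[0,-0.004,0,0,0,0,-1]])

```text
time_s: 24.45
ee_pos: [0.4382, 0.1847, 0.2005]
eef_rot: [3.141, -0.0, 1.496]
force: [-0.2, -0.8, -7.1]
grip_width: 0.0339
grip_force: 40.0
```

Request:
jog_arm(motion=[[0,-0.005,0,0,0,0,-1],[0,-0.005,0,0,0,0,-1],[0,-0.005,0,0,0,0,-1],[0,-0.005,0,0,0,0,-1],[0,-0.005,0,0,0,0,-1]])

```text
time_s: 24.95
ee_pos: [0.4131, 0.1866, 0.2005]
eef_rot: [3.142, -0.0, 1.496]
force: [0.1, 0.1, -6.9]
grip_width: 0.0336
grip_force: 40.0
```

Request:
jog_arm(motion=[[0,-0.008,0,0,0,0,-1],[0,-0.01,0,0,0,0,-1],[0,-0.01,0,0,0,0,-1],[0,-0.01,0,0,0,0,-1],[0,0,0,0,0,0,-1]])

```text
time_s: 25.45
ee_pos: [0.3746, 0.1895, 0.2006]
eef_rot: [3.141, -0.0, 1.497]
force: [1.0, 0.1, -6.3]
grip_width: 0.034
grip_force: 40.0
```

The reel is off the hook without contact. On to the stand.

Request:
jog_arm(motion=[[0,0,0,0,0,-0.139,-1],[-0.025,-0.004,0,0,0,0,-1],[-0.035,-0.0045,0,0,0,0,-1],[-0.035,-0.0045,0,0,0,0,-1],[-0.035,-0.0045,0,0,0,0,-1]])

```text
time_s: 25.95
ee_pos: [0.3664, 0.0573, 0.2006]
eef_rot: [3.141, 0.0, 1.636]
force: [1.2, -0.7, -7.1]
grip_width: 0.0341
grip_force: 40.0
```

Request:
jog_arm(motion=[[-0.035,-0.004,0.006,0,0,0,-1],[-0.035,-0.004,0.012,0,0,0,-1],[-0.035,-0.004,0.015,0,0,0,-1],[-0.025,-0.004,0.013,0,0,0,-1],[-0.013,0,0.0085,0,0,0,-1]])

```text
time_s: 26.45
ee_pos: [0.3594, -0.087, 0.1453]
eef_rot: [-3.141, 0.0, 1.633]
force: [0.2, 0.8, -7.0]
grip_width: 0.0337
grip_force: 40.0
```

Request:
jog_arm(motion=[[0,0,0,0,0,0,-1],[0,0,0,0,0,0,-1],[0,0,0,0,0,0,-1]])

```text
time_s: 26.75
ee_pos: [0.3601, -0.0847, 0.1465]
eef_rot: [3.141, 0.0, 1.636]
force: [-0.5, 0.0, -7.7]
grip_width: 0.034
grip_force: 40.0
```

Run:
```python
from h import *
o=ctrl.get_obs();p=o["ee_pos"];print(p,o["eef_rot"],o["force"])
i=ctrl.camera("scene")[:,:,::-1];cv2.imwrite("pics/st.png",i)
g=cv2.cvtColor(i,cv2.COLOR_BGR2GRAY).astype(float)
# score of flange outline: gradient across the lower arc of the near flange, for offsets dy,dz
t=np.linspace(np.pi*1.0,np.pi*2.0,60)
from scipy.ndimage import map_coordinates as mc
def s(dy,dz,r):
    c=np.c_[0*t-.017,r*np.cos(t)+dy-.065*.017,-.016+dz+r*np.sin(t)]+p
    q=proj2(c);return mc(g,[q[:,1],q[:,0]],order=1)
import h
def proj2(c):
    m=M["scene"];return cv2.projectPoints(c.reshape(-1,1,3),m["rvec"],m["tvec"],m["intrinsics"],np.array([m["k1"],0,0,0]))[0][:,0]
R=[(np.median(s(y,z,.0425)-s(y,z,.0375)),y,z) for y in np.arange(-8,9)*1e-3 for z in np.arange(-8,9)*1e-3]
for r in sorted(R)[::-1][:8]:print(np.round(r,4))
print(s(0,0,.044).round()[::6],s(0,0,.036).round()[::6])
```

```text
[ 0.36014453 -0.08472258  0.14645043] [3.14073714e+00 2.05707712e-04 1.63589838e+00] [-0.53769273  0.02421017 -7.68346584]
[ 2.89091e+01  4.00000e-03 -4.00000e-03]
[ 2.83528e+01  2.00000e-03 -3.00000e-03]
[ 2.81771e+01  1.00000e-03 -3.00000e-03]
[ 2.7885e+01  1.0000e-03 -2.0000e-03]
[ 2.7742e+01  3.0000e-03 -3.0000e-03]
[ 2.77213e+01  4.00000e-03 -3.00000e-03]
[ 2.76656e+01  2.00000e-03 -2.00000e-03]
[ 2.75769e+01  5.00000e-03 -4.00000e-03]
[84. 80. 85. 87. 81. 64. 53. 53. 63. 87.] [56. 51. 47. 47. 47. 47. 48. 49. 47. 47.]
```

Request:
jog_arm(motion=[[-0.001,0.008,0,0,0,0,-1],[0,0.008,0,0,0,0,-1],[0,0.006,0,0,0,0,-1],[0,0.004,0,0,0,0,-1],[0,0.003,0,0,0,0,-1]])

```text
time_s: 27.3
ee_pos: [0.3892, -0.0842, 0.1458]
eef_rot: [-3.141, -0.0, 1.635]
force: [0.1, -0.2, -7.3]
grip_width: 0.0336
grip_force: 40.0
```

Request:
jog_arm(motion=[[0,0.003,0,0,0,0,-1],[0,0.003,0,0,0,0,-1],[0,0.003,0,0,0,0,-1],[0,0.003,0,0,0,0,-1],[0,0.003,0,0,0,0,-1]])

```text
time_s: 27.8
ee_pos: [0.404, -0.0834, 0.146]
eef_rot: [3.142, -0.0, 1.635]
force: [-0.3, 0.5, -6.2]
grip_width: 0.0342
grip_force: 40.0
```

Request:
jog_arm(motion=[[0,0.003,0,0,0,0,-1],[0,0.003,0,0,0,0,-1],[0,0.003,0,0,0,0,-1],[0,0,0,0,0,0,-1]])

```text
time_s: 28.2
ee_pos: [0.4131, -0.0828, 0.1459]
eef_rot: [3.142, -0.0, 1.635]
force: [0.1, 0.3, -6.5]
grip_width: 0.0337
grip_force: 40.0
```

The spindle tip is inside the bore with no contact, so I continue.

Request:
jog_arm(motion=[[0,0.004,0,0,0,0,-1],[0,0.004,0,0,0,0,-1],[0,0.004,0,0,0,0,-1],[0,0.004,0,0,0,0,-1],[0,0.004,0,0,0,0,-1]])

```text
time_s: 28.7
ee_pos: [0.4331, -0.0815, 0.1459]
eef_rot: [-3.142, -0.0, 1.635]
force: [-0.2, -0.1, -6.8]
grip_width: 0.0337
grip_force: 40.0
```

Request:
jog_arm(motion=[[0,0.006,0,0,0,0,-1],[0,0.006,0,0,0,0,-1],[0,0.006,0,0,0,0,-1],[0,0.006,0,0,0,0,-1],[0,0.006,0,0,0,0,-1]])

```text
time_s: 29.2
ee_pos: [0.4632, -0.0796, 0.1459]
eef_rot: [-3.141, -0.0, 1.635]
force: [0.6, 0.3, -6.8]
grip_width: 0.034
grip_force: 40.0
```

Request:
jog_arm(motion=[[0,0,0.002,0,0,0,-1],[0,0,0.002,0,0,0,-1],[0,0,0.001,0,0,0,-1],[0,0,0,0,0,0,-1]])

```text
time_s: 29.6
ee_pos: [0.4624, -0.0796, 0.1408]
eef_rot: [-3.141, -0.0, 1.635]
force: [0.4, 0.0, -7.6]
grip_width: 0.034
grip_force: 40.0
```

Request:
jog_arm(motion=[[0,0,0.001,0,0,0,-1],[0,0,0.001,0,0,0,-1],[0,0,0,0,0,0,-1]])

```text
time_s: 29.9
ee_pos: [0.4626, -0.0796, 0.1388]
eef_rot: [-3.141, -0.0, 1.635]
force: [0.2, 0.6, -7.9]
grip_width: 0.0333
grip_force: 40.0
```

Request:
jog_arm(motion=[[0,0,0.0005,0,0,0,-1],[0,0,0.0005,0,0,0,-1],[0,0,0,0,0,0,-1]], squeeze=15)

```text
time_s: 30.2
ee_pos: [0.4626, -0.0796, 0.1379]
eef_rot: [-3.141, -0.0, 1.635]
force: [0.5, -0.0, -6.9]
grip_width: 0.0341
grip_force: 15.0
```

Request:
jog_arm(motion=[[0,0,0.0005,0,0,0,-1],[0,0,0.0005,0,0,0,-1],[0,0,0,0,0,0,-1]])

```text
time_s: 30.5
ee_pos: [0.4627, -0.0796, 0.137]
eef_rot: [3.141, 0.0, 1.635]
force: [0.1, 0.6, -5.9]
grip_width: 0.0338
grip_force: 15.0
```

Request:
jog_arm(motion=[[0,0,0.0005,0,0,0,-1],[0,0,0.0005,0,0,0,-1],[0,0,0,0,0,0,-1]])

```text
time_s: 30.8
ee_pos: [0.4628, -0.0796, 0.1369]
eef_rot: [3.141, 0.0, 1.635]
force: [-6.3, 0.6, 7.6]
grip_width: 0.0339
grip_force: 15.0
```

Contact at z = 0.137. I relieve the press, let go and withdraw upwards.

Request:
jog_arm(motion=[[0,0,-0.0005,0,0,0,-1],[0,0,0,0,0,0,-1]], squeeze=3)

```text
time_s: 31.0
ee_pos: [0.4628, -0.0797, 0.1369]
eef_rot: [3.141, 0.0, 1.635]
force: [-3.0, 0.2, 3.0]
grip_width: 0.0342
grip_force: 3.0
```

Request:
jog_arm(motion=[[0,0,0,0,0,0,-0.2],[0,0,0,0,0,0,0],[0,0,0,0,0,0,0.1],[0,0,0,0,0,0,0.1],[0,0,0,0,0,0,0.1]])

```text
time_s: 31.5
ee_pos: [0.4627, -0.0796, 0.1364]
eef_rot: [3.142, -0.0, 1.635]
force: [0.8, 0.1, 0.7]
grip_width: 0.0514
grip_force: 0.0
```

Request:
jog_arm(motion=[[0,0,-0.003,0,0,0,0.1],[0,0,-0.006,0,0,0,0.1],[0,0,-0.01,0,0,0,0.1],[0,0,-0.015,0,0,0,0.1],[0,0,-0.02,0,0,0,0.1]])

```text
time_s: 32.0
ee_pos: [0.4625, -0.0795, 0.1914]
eef_rot: [-3.141, -0.0, 1.635]
force: [0.7, -0.1, 1.0]
grip_width: 0.0518
grip_force: 0.0
```

Request:
jog_arm(motion=[[0,-0.02,-0.02,0,0,0,0.1],[-0.02,-0.03,0,0,0,0,0.1],[-0.04,-0.03,0,0,0,0,0.1],[-0.04,-0.02,0,0,0,0,0.1],[-0.04,0,0,0,0,0,0.1]])

```text
time_s: 32.5
ee_pos: [0.3703, -0.2272, 0.212]
eef_rot: [3.14, 0.001, 1.635]
force: [0.7, 0.8, 0.4]
grip_width: 0.0514
grip_force: 0.0
```

Request:
jog_arm(motion=[[-0.03,0,0,0,0,0,0.1],[0,0,0,0,0,0,0.1],[0,0,0,0,0,0,0.1],[0,0,0,0,0,0,0.1],[0,0,0,0,0,0,0.1]])

```text
time_s: 33.0
ee_pos: [0.374, -0.2549, 0.2108]
eef_rot: [3.141, 0.0, 1.636]
force: [0.1, 0.5, 1.2]
grip_width: 0.0518
grip_force: 0.0
```

Run:
```python
from h import *
o=ctrl.get_obs();print(o["time_s"],o["ee_pos"],o["force"])
i=[ctrl.camera(n)[:,:,::-1] for n in("top","scene")]
z=cv2.imread("pics/top0.png");z=cv2.resize(z,(560,420),interpolation=cv2.INTER_AREA)
d=cv2.absdiff(i[0],z).max(2)
# reel on spindle seen from top: expected top rim positions
for x in(-.017,.017):print(proj("top",[[.4626+x,-.078+x*.065,.158]]))
c=cv2.cvtColor(i[0],cv2.COLOR_BGR2GRAY)
m=(d>35);m[:, :270]&=True
q=np.argwhere(m[200:275,270:335])+[200,270];print("changed near stand",len(q),q.min(0),q.max(0),q.mean(0))
print("small reel/rack changed",m[230:262,335:385].sum(), "large place",m[230:262,392:432].sum(),"cutters",m[190:208,365:405].sum(),"tester",m[200:215,135:165].sum(),"cap",m[165:190,180:200].sum())
```

```text
33.0 [ 0.37399392 -0.25485115  0.21077916] [0.14592756 0.53987727 1.22610209]
[[298.9 250.3]]
[[297.9 236.1]]
changed near stand 389 [237 286] [274 334] [252.90488432 310.06940874]
small reel/rack changed 903 large place 580 cutters 0 tester 0 cap 0
```

Request:
jog_arm(motion=[[0,0,0,0,0,0,0.1],[0,0,0,0,0,0,0.1],[0,0,0,0,0,0,0.1],[0,0,0,0,0,0,0.1],[0,0,0,0,0,0,0.1]])

```text
time_s: 33.6
ee_pos: [0.3738, -0.2557, 0.2104]
eef_rot: [3.142, -0.0, 1.635]
force: [0.0, -0.9, 0.5]
grip_width: 0.0515
grip_force: 0.0
```

Run:
```python
from h import *
i=cv2.cvtColor(ctrl.camera("top")[:,:,::-1],cv2.COLOR_BGR2GRAY)
z=cv2.resize(cv2.imread("pics/top0.png",0),(560,420),interpolation=cv2.INTER_AREA)
for r in range(228,262,3):print(r,z[r,274:326:4],i[r,274:326:4])
```

```text
228 [154 127  85  86  86  63 140  82  88  88 176 176 178] [159 141  90  89  94  65 147  91  86  89 181 183 186]
231 [149 128  83  87  88  63 149  86  86  85 176 177 175] [158 134  89  89  91  65 158  89  91  89 183 185 182]
234 [153 130  85  86  87  61 153  83  88  86 177 176 176] [160 138  87  91  87  64 163  87  90  85 185 184 182]
237 [146 137  83  87  88  52 161  86  88  87 179 175 176] [147 148  75  72  70  95 140 101  91  87 177 183 186]
240 [139 140  86  85  87  55 165  83  87  85 179 177 171] [144 143  67 108 137 151 162 153 140 114 184 184 179]
243 [139 139  83  86  87  58 161  88  87  86 173 176 104] [145 145  62 119 137 148 155 153 136 116 179 185 109]
246 [166 162  83  86  85  58 155  85  87  85 168 177 111] [167 169  71 110 138 148 168 157 141 123 177 185 117]
249 [166 165  82  86  85  55 155  84  88  91 166 178 120] [175 171  76 110 128 151 141 122 117 105 152 185 124]
252 [146 145  84  86  88  56 156  84  89  89 167 177 172] [153 150  77  73  70  62 147  76  81  86 176 184 178]
255 [170 170  84  85  88  61 155  83  86  90 167 166 176] [181 178  89  88  87  62 163  90  91  94 175 169 185]
258 [163 167  85  87  86  64 151  90  86  89 146 174 165] [169 171  91  90  91  64 160  92  93  90 151 183 169]
261 [164 164  82  88  88  60 129  89  83  86 124 158 161] [171 167  89  93  92  64 136  92  83  91 128 166 164]
```

The reel shows on the spindle in rows 237–251, centred on column 298 as expected, so I hand in.

```bash
python3 -c "
from station import ctrl
print(ctrl.hand_in())"
```

```text
the job is handed in; nothing more can be done
None
```

I weighed the larger reel on the scale at about 7 N (roughly 0.7 kg), hung it on the stand's spindle and handed the job in at about 34 s; the hand-in returned no verdict.

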